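Lay out stripped buggy parts for inspection

ROBOT

A 6-joint arm with a two-finger parallel gripper is mounted at the origin on the work surface. World frame = base frame: x ahead of the robot, y to its left, z up, the work surface at z = 0. Lengths are in m, angles in rad, forces in N, time in s.
With the tool pointing down it reaches from about 0.3 to 0.85 m from the base axis. Payload 5.4 kg.
Tool frame: the origin (TCP) lies midway between the tips of the shut fingers; the grasp point (between the pads) lies r.hold_point_z behind it (r.hold_point_z is the distance from the TCP to the grasp point, in m); z points along the fingers, y is the line along which they close (so a half turn about z gives the same grasp; the last joint's range is limited). The gripper opens to 85 mm and grips with 20 to 120 N. Pads are 22 mm wide; open, the fingers measure 114 mm over their backs; the gripper's body (76 mm by 85 mm) begins 54 mm behind the grasp point. The pads swing forward as they close: fully open they stand 13 mm farther back than shut.
Start: joints at [1.068, 0.158, 1.597, -0, 1.386, -0.21], TCP at [0.166, 0.551, 0.231] pointing down, gripper open.
Joint ranges: [-2.91, 2.91], [-0.94, 2.29], [0.18, 2.7], [-1.29, 4.43], [0.17, 2.64], [-3, 3]. Speed limits (rad/s): [2.57, 2.57, 3.14, 3.14, 3.14, 3.14].

INTERFACE

Orientations are given as a rotation vector (axis times angle).
In Python, from plant import read_state, cams, ticket, r gives the robot as it stands.
- The arm moves only by the tool carry_out, never from a script. Its argument "motion" is a list that holds one entry, the list of rows, each a list of 4 numbers: the shift along the tool's x, y, z in m, then the turn about the tool's z in degrees. In form: [[[x, y, z, roll], ...]]. A call has 1 to 5 rows; each row is the pose to reach, as a shift and turn from the pose commanded when the call began, along the tool's axes at that moment; what a row does not reach only later rows make up. A row lasts 1/8 s, in which the tool goes at most 62.5 mm and 10.7 degrees, less where a joint would pass 70% of its speed; a pose out of reach is approached as far as the arm can. A call with a gripper value outside its range is refused whole. "claw" is the opening, from 0 (shut) to 1 (fully open), set as the call begins (left out, the last holds). The fingers move at their own pace and stop on an object; "newtons" is the grip in N (left out, the last holds). Time passes only in rows, so rows that repeat a pose let the fingers close. It gives the time, the measured TCP pose, the force, the opening and the grip force at its end, in the units of the state.
- read_state(): the state, without advancing time (a new reading comes with each control period).
- cams.camera(name): name is "scene" or "top"; returns a dict with "pixels" (384x512x3 uint8, blue, green, red), "depth" (384x512 float32, m along the optical axis (not along the pixel's ray), 0 where there is no reading), "fx", "fy", "cx", "cy" (pixels), "world_to_cam" (4x4, takes a point from world to camera coordinates). Camera axes: x right, y up, looking along -z (the intrinsics and any distortion apply to the point x, -y, -z); pixel columns grow to the right and rows downward; lengths in m; the calibration is good to about 2 mm. A picture is of the moment at which its call begins.
- ticket.sign_off(): hands the job in; it is judged then, once.
The state is a dict: "time": time; "q": joint angles; "qvel": joint speeds; "joint_torque": joint torques, N m; "eef_pos": TCP position; "ee_rot": TCP orientation; "force": force on the tool from outside, world axes, zero at the start; "wrist_torque": the same for the moment, N m; "finger_gap": finger opening in m; "grip_force": force on a finger pad.
Only numpy, scipy, OpenCV 4.12 (cv2) and the standard library are available. Lean on these libraries where they do the work, as an engineer would, in place of code of your own. Each camera call takes 0.05 s, during which the arm holds its last target. There are 200 camera calls.

TASK

The car has been stripped for the pre-race inspection: lay the aluminium rim, the white gear, the yellow gearbox shell and the red bumper each on the black pad that has its outline drawn in white, flat and the same way up as they lie now. Each part should sit on its outline to within about a centimetre, and the shell and the bumper must also be turned just as they are drawn, clear of the little steel stop pins on their pads. Leave the clip with the axle and the screwdriver where they are.

Things in the scene. Friction and masses are not known exactly. Their poses are not given: they have to be found in the camera images.
- rim: polished aluminium wheel rim lying flat, dished face up: a disc of diameter 54 mm, 34 mm high with straight upright sides. Origin: centre of its underside; z up. About 45 g
- gear: white nylon idler gear lying flat: toothed disc of diameter 44 mm, 10 mm thick, with a hub of diameter 14 mm on it that rises to 18 mm. Origin: centre of its underside; z up. About 15 g
- shell: faded yellow plastic gearbox shell, pear-shaped from above, 30 mm high, upright sides: big round end of diameter 52 mm centred on the origin (with a flat boss of diameter 22 mm, 4 mm high, on top), small round end of diameter 34 mm centred 40 mm along +y, joined by a waist 34 mm wide in x with parallel sides from y = 20 to 40 mm, good to grip. Origin: on the underside below the big end's centre; z up. 50 g
- bumper: red plastic front bumper, T-shaped from above: stem 30 mm wide (y), 24 mm high, from x = -15 to 35 mm; cross bar 16 mm high, 14 mm wide, about 114 mm long (y), its middle at x = 38 mm, its ends bent back to about x = 22 mm. Grip the stem across y at the origin. Origin: on the underside, mid-width of the stem, 15 mm from its free end; x points to the cross bar, z up. 40 g
- pad_rim: fixed black rubber pad, 96 x 120 mm, 4 mm thick, with the rim's outline: a plain circle of diameter 60 mm with a small circle of diameter 20 mm in it. Origin: centre of the circles, at table height; long side along y
- pad_gear: fixed black rubber pad, 96 x 120 mm, 4 mm thick, with the gear's outline: a single toothed circle of diameter 54 mm. Origin: centre of the circle, at table height; long side along y
- pad_shell: fixed black rubber pad, 96 x 120 mm, 4 mm thick, with the shell's pear-shaped outline, about 4 mm larger than the shell all round. Origin: centre of the outline's big end, at table height; +y points to the small end. The shell is right when its origin and axes match the pad's. Steel stop pin, diameter 6 mm, 12 mm above the pad, at y = -41 mm
- pad_bumper: fixed black rubber pad, 96 x 120 mm, 4 mm thick, with the bumper's T-shaped outline, about 3 mm larger than the bumper all round. Origin: where the bumper's origin belongs, on the stem, at table height; +x points along the stem to the cross bar. The bumper is right when its origin and axes match the pad's. Steel stop pin, diameter 6 mm, 12 mm above the pad, at x = -29 mm
- axle_clip: bystander: steel spring clip on a base plate 44 x 60 mm, gripping a chrome axle 150 mm long that lies along y, 26 mm up; 48 mm high overall. Loose, 350 g. Origin: centre of the base's underside
- driver: bystander: screwdriver 190 mm long lying along x, loose. Origin: on the underside near its middle
There are look-alikes about, which are no part of the job. Several things have the shape of the bumper; the one meant has the colours described above.

How it is judged:
By the outcome, as a careful person would: the job done as asked, in the order asked, and still so for the second after the job is handed in, with the robot touching nothing.
It also fails if it takes over 106 s, if anything falls off the work surface, if the arm or the gripper's body presses on something with over 40 N, if the wrist force passes 120 N, or if a joint passes its speed limit or range.

## Working session

There is one attempt and no reset: what is moved stays moved. The work goes in short steps, Python scripts to look and compute and a tool call to move; the robot and the scene stay as the last step left them, time stands still between calls to the robot, and variables do not carry over. Pictures are saved under pics/ and viewed, at most 14 in all, crops included, and the job is handed in when it is done.

Besides the shell and the picture viewer there is one more tool, called after "Call:" by a JSON object that holds its "api" and its "payload". carry_out: Moves the arm, as the interface text tells. Its arguments: {"type":"object","properties":{"motion":{"type":"array"},"claw":{"type":"number"},"newtons":{"type":"number"}},"required":["motion"]}

```bash
ls; mkdir -p pics
cat > h.py <<'E'
import numpy as np, cv2
from plant import read_state, cams, ticket, r
def snap(n):
    c=cams.camera(n); return c
def ray(c,u,v):
    T=np.linalg.inv(np.array(c["world_to_cam"]))
    d=np.array([(u-c["cx"])/c["fx"],-(v-c["cy"])/c["fy"],-1.0])
    return T[:3,3],T[:3,:3]@d
def onplane(c,u,v,z):
    o,d=ray(c,u,v); return o+d*(z-o[2])/d[2]
def cloud(c):
    h,w=c["depth"].shape; u,v=np.meshgrid(np.arange(w),np.arange(h))
    T=np.linalg.inv(np.array(c["world_to_cam"])); D=c["depth"]
    P=np.stack([(u-c["cx"])/c["fx"]*D,-(v-c["cy"])/c["fy"]*D,-D],-1)
    return P@T[:3,:3].T+T[:3,3]
E
python3 - <<'E'
from h import *
import pickle
print({k:np.round(v,3) if not isinstance(v,str) else v for k,v in read_state().items()}, r.hold_point_z)
for n in ("top","scene"):
    c=snap(n); pickle.dump(c,open(n+"0.pkl","wb"))
    print(n,[k for k in c],c["fx"],c["cx"],c["cy"],np.round(np.linalg.inv(c["world_to_cam"]),3))
    cv2.imwrite(f"pics/{n}0.png",cv2.resize(c["pixels"],(800,600),interpolation=cv2.INTER_CUBIC))
E
```

```text
pics
{'time': np.float64(0.0), 'q': array([ 1.068,  0.159,  1.598,  0.   ,  1.386, -0.21 ]), 'qvel': array([-0.   , -0.001,  0.001,  0.001,  0.001, -0.   ]), 'joint_torque': array([-1.0000e-03, -3.9598e+01, -3.3144e+01, -0.0000e+00,  8.0000e-03,
       -0.0000e+00]), 'eef_pos': array([0.166, 0.55 , 0.23 ]), 'ee_rot': array([-4.580e-01, -3.107e+00,  3.000e-03]), 'force': array([ 0.351, -0.609, -0.08 ]), 'wrist_torque': array([0.01 , 0.017, 0.027]), 'grip_force': np.float64(0.0), 'finger_gap': np.float64(0.086)} 0.0187
top ['pixels', 'depth', 'fx', 'fy', 'cx', 'cy', 'world_to_cam'] 387.2399547368309 250.03974542956396 191.03247414720406 [[-0.013  0.992 -0.127  0.369]
 [-1.    -0.012  0.004 -0.077]
 [ 0.002  0.127  0.992  0.935]
 [ 0.     0.     0.     1.   ]]
scene ['pixels', 'depth', 'fx', 'fy', 'cx', 'cy', 'world_to_cam'] 363.0270931915399 251.5162484524154 192.25225151457343 [[-0.806 -0.505  0.309  0.772]
 [ 0.591 -0.687  0.422  0.339]
 [-0.001  0.523  0.853  0.881]
 [ 0.     0.     0.     1.   ]]
```

View pics/top0.png

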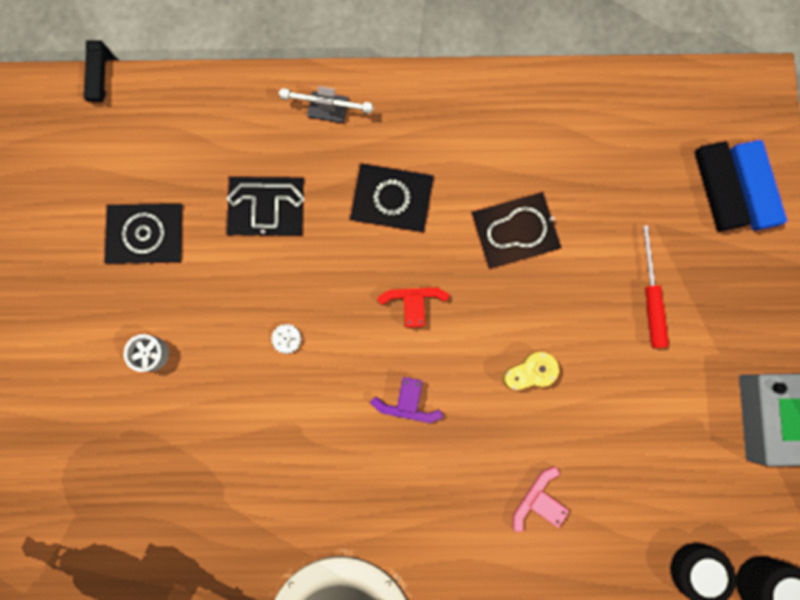

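View pics/scene0.png

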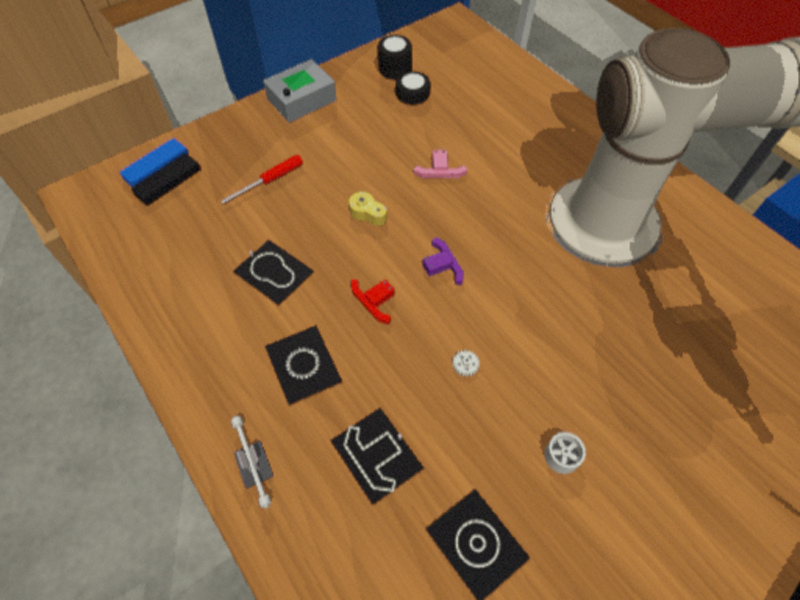

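The top view (800×600) shows the rim at (145,352), gear (286,338), red bumper (415,305) and shell (540,370). The pads are at (143,233) rim, (263,207) bumper, (391,197) gear and (515,230) shell. The scene view shows the same layout, with all parts unobstructed.

```bash
cat > m.py <<'E'
from h import *
def hsv(c): return cv2.cvtColor(c["pixels"],cv2.COLOR_BGR2HSV).astype(int)
def near(P,xy,rad): return np.hypot(P[...,0]-xy[0],P[...,1]-xy[1])<rad
def masks(c):
    H=hsv(c); h,s,v=H[...,0],H[...,1],H[...,2]
    return dict(red=((h<5)|(h>175))&(s>190)&(v>90),yellow=(h>22)&(h<36)&(s>70)&(v>120),
      white=(s<60)&(v>130),black=(s<110)&(v<75))
def blob(m):
    n,l,st,_=cv2.connectedComponentsWithStats(m.astype(np.uint8)); 
    return l==1+np.argmax(st[1:,4])
def contour(m):
    cs,_=cv2.findContours(m.astype(np.uint8),cv2.RETR_EXTERNAL,cv2.CHAIN_APPROX_NONE)
    return max(cs,key=cv2.contourArea)[:,0,:]
def cast(c,uv,z): return np.array([onplane(c,u,v,z) for u,v in uv])[:,:2]
def rect(p):
    (cx,cy),(w,h),a=cv2.minAreaRect((p*1000).astype(np.float32))
    return np.round([cx,cy,w,h,a if w>h else a+90 ],1)
E
cat > go.py <<'E'
from m import *
import pickle
C={n:pickle.load(open(n+"0.pkl","rb")) for n in ("top","scene")}
R={k:onplane(C["top"],u*.64,v*.64,.01)[:2] for k,(u,v) in dict(rim=(145,352),gear=(286,338),bumper=(415,305),shell=(535,370),
 pad_rim=(143,233),pad_bumper=(265,207),pad_gear=(391,197),pad_shell=(516,230)).items()}
for k,xy in R.items(): print(k,np.round(xy,3))
for n,c in C.items():
    M=masks(c);P=cloud(c)
    for k,col in dict(rim=None,gear=None,shell="yellow",bumper="red").items():
        nr=near(P,R[k],.075 if k in("shell","bumper") else .05)
        zt=P[...,2][nr&(M[col] if col else P[...,2]>.006)]
        print(n,k,"z pct",np.round(np.percentile(zt,[5,25,50,75,95,99])*1000,1),len(zt))
    for k in [q for q in R if q.startswith("pad")]:
        nr=near(P,R[k],.1)
        b=nr&(M["black"]|M["white"])&(P[...,2]<.02); b=blob(b)
        ct=contour(b); fill=np.zeros(b.shape,np.uint8); cv2.fillPoly(fill,[ct],1)
        w=(fill>0)&M["white"]; w=blob(cv2.dilate(w.astype(np.uint8),np.ones((2,2)))>0)&w
        zz=np.median(P[...,2][fill>0])
        hull=cv2.convexHull(contour(w))[:,0,:]; ph=cast(c,hull,.004)
        cc=cv2.minEnclosingCircle((ph*1000).astype(np.float32))
        print(n,k,"z",round(zz*1000,1),"pad",rect(cast(c,ct,.004)),"outline",rect(ph),"circ",np.round([*cc[0],cc[1]],1))
E
python3 go.py
```

```text
rim [0.41  0.294]
gear [0.429 0.08 ]
bumper [ 0.477 -0.118]
shell [ 0.375 -0.298]
pad_rim [0.595 0.305]
pad_bumper [0.635 0.115]
pad_gear [ 0.649 -0.083]
pad_shell [ 0.593 -0.278]
top rim z pct [12.8 19.8 23.6 31.  34.8 36.6] 520
top gear z pct [ 7.4  9.  10.2 11.4 18.  19.6] 240
top shell z pct [26.9 28.9 30.2 31.5 34.  35.3] 515
top bumper z pct [12.7 15.6 18.7 23.8 25.8 27. ] 474
top pad_rim z 3.9 pad [597.4 306.9 117.2  90.4  89.3] outline [597.7 308.3  63.5  63.   15.6] circ [597.8 308.3  32.5]
top pad_bumper z 4.0 pad [639.3 116.8 116.4  88.9  89.3] outline [639.2 116.8 116.4  68.6  89.3] circ [651.7 116.7  58.3]
top pad_gear z 4.0 pad [650.8 -83.8 115.6  90.9  79.6] outline [652.  -82.6  54.5  53.6  89.3] circ [651.2 -82.9  28.6]
top pad_shell z 4.1 pad [ 596.  -280.3   89.6  117.6  105.4] outline [ 599.4 -279.5   61.6   92.5   92.4] circ [ 597.6 -278.8   47.2]
scene rim z pct [13.2 19.9 23.8 31.3 35.4 36.2] 502
scene gear z pct [ 7.8  9.5 10.9 12.5 18.6 19.7] 189
scene shell z pct [11.4 25.5 30.  31.7 34.2 36.6] 338
scene bumper z pct [13.2 16.2 18.5 24.3 26.7 27.5] 329
scene pad_rim z 4.4 pad [599.  305.3  93.  117.6  90.5] outline [598.2 305.6  60.5  61.1 143.7] circ [598.8 305.2  31.7]
scene pad_bumper z 4.6 pad [640.  115.  120.2  94.6  88.5] outline [652.2 113.2  89.7  87.9  44. ] circ [651.6 114.7  60.1]
scene pad_gear z 4.9 pad [652.3 -86.  117.2  92.6  79.2] outline [638.5 -68.7  35.7   8.2  39.3] circ [640.8 -71.5  17.9]
scene pad_shell z 5.2 pad [ 596.9 -281.5   92.   116.8  105.6] outline [ 573.2 -275.4   70.4   11.4   84.1] circ [ 578.9 -276.    35.2]
```

```bash
cat > go2.py <<'E'
from m import *
import pickle,sys
R=dict(rim=(.41,.294),gear=(.429,.08),bumper=(.477,-.118),shell=(.375,-.298),pad_rim=(.597,.306),pad_bumper=(.639,.116),pad_gear=(.651,-.084),pad_shell=(.596,-.281))
def ext(p,yaw):
    a=np.radians(yaw); A=np.array([[np.cos(a),np.sin(a)],[-np.sin(a),np.cos(a)]]); q=p*1000@A.T
    return q.min(0),q.max(0),A
def axis(p):
    d=p-p.mean(0); w,V=np.linalg.eigh(d.T@d); return np.degrees(np.arctan2(V[1,1],V[0,1]))%180
def part(c,k):
    P=cloud(c);M=masks(c);z=P[...,2]
    zt=dict(rim=.034,gear=.010,shell=.030,bumper=.016)[k]
    m=near(P,R[k],.07 if k in("shell","bumper") else .045)
    if k in("shell","bumper"): m&=M[dict(shell="yellow",bumper="red")[k]]
    m&=z>(zt-.005 if k!="gear" else .005); m=blob(m)
    if k in("rim","gear"):
        p=cast(c,contour(m),zt); (x,y),r_=cv2.minEnclosingCircle((p*1000).astype(np.float32)); rc=rect(p)
        return dict(circ=np.round([x,y,r_],1),rect=rc)
    if k=="shell":
        p=cast(c,np.argwhere(m)[:,::-1],zt); th=axis(p); lo,hi,A=ext(cast(c,contour(m),zt),th-90)
        s=(p*1000@A.T)[:,1]; big=1 if np.mean(s)>(lo[1]+hi[1])/2 else -1   # centroid lies toward big end
        yaw=th-90
        o=np.array([(lo[0]+hi[0])/2, (hi[1]-26.) if big>0 else lo[1]+26.]) 
        mid=(lo[1]+hi[1])/2; o[1]=mid+big*15.5
        if big>0: yaw+=180
        return dict(o=np.round(A.T@o,1),yaw=round(yaw,1),size=np.round(hi-lo,1))
    q=np.argwhere(m); zz=z[m]; st=q[zz>.0205]
    stem=blob(m&(z>.0205))
    p1=cast(c,contour(stem),.024); rc=rect(p1)
    bar=m&~stem; bar&=z<.0205; bar=blob(cv2.morphologyEx(bar.astype(np.uint8),cv2.MORPH_OPEN,np.ones((2,2)))>0)
    p2=cast(c,contour(bar),.016); rb=rect(p2)
    return dict(stem=rc,bar=rb,stemaxis=round(axis(p1),1),baraxis=round(axis(cast(c,np.argwhere(m&(z<.0205))[:,::-1],.016)),1))
def pad(c,k):
    P=cloud(c);M=masks(c); nr=near(P,R[k],.1)
    b=blob(nr&(M["black"]|M["white"])&(P[...,2]<.02)); b=cv2.morphologyEx(b.astype(np.uint8),cv2.MORPH_OPEN,np.ones((3,3)))
    ct=contour(b); f=np.zeros(b.shape,np.uint8); cv2.fillPoly(f,[ct],1); f=cv2.erode(f,np.ones((5,5)))
    v=hsv(c)[...,2]; w=(f>0)&(v>85); w=blob(w); p=cast(c,contour(w),.004)
    pr=rect(cast(c,ct,.004)); L=pr[4]
    lo,hi,A=ext(p,L-90)
    (x,y),rr=cv2.minEnclosingCircle((p*1000).astype(np.float32))
    mid=(lo+hi)/2
    off=dict(pad_shell=np.array([0,-15.5]),pad_bumper=np.array([-15.,0])).get(k,np.zeros(2))
    return dict(o=np.round(A.T@(mid+off),1),yaw=round(L-90,1),size=np.round(hi-lo,1),circ=np.round([x,y,rr],1))
if __name__=="__main__":
  C={n:pickle.load(open(n+"0.pkl","rb")) for n in ("top","scene")}
  for k in R:
    for n,c in C.items(): 
        d=(pad if k[:3]=="pad" else part)(c,k); print(k,n,{a:(b.tolist() if hasattr(b,"tolist") else b) for a,b in d.items()})
E
python3 go2.py
```

```text
rim top {'circ': [407.7, 287.8, 27.7], 'rect': [407.5, 287.8, 53.7, 50.8, 89.3]}
rim scene {'circ': [411.3, 287.5, 27.7], 'rect': [411.4, 287.4, 54.5, 51.2, 4.2]}
gear top {'circ': [426.1, 79.4, 22.8], 'rect': [427.1, 79.0, 42.6, 41.7, 45.0]}
gear scene {'circ': [430.5, 79.8, 22.6], 'rect': [430.5, 78.7, 41.9, 43.0, 113.7]}
bumper top {'stem': [467.6, -115.6, 28.4, 45.2, 179.3], 'bar': [489.2, -116.3, 20.4, 105.6, 92.2], 'stemaxis': 3.1, 'baraxis': 92.2}
bumper scene {'stem': [472.1, -115.9, 50.5, 29.7, 2.0], 'bar': [495.5, -109.4, 19.8, 108.4, 91.6], 'stemaxis': 4.1, 'baraxis': 94.6}
shell top {'o': [377.2, -302.3], 'yaw': 19.5, 'size': [49.2, 80.9]}
shell scene {'o': [379.8, -302.6], 'yaw': 15.8, 'size': [52.0, 84.0]}
pad_rim top {'o': [597.3, 308.5], 'yaw': 1.8, 'size': [65.9, 63.9], 'circ': [597.7, 308.7, 33.8]}
pad_rim scene {'o': [598.4, 305.0], 'yaw': 0.5, 'size': [64.9, 64.1], 'circ': [598.7, 304.8, 32.7]}Traceback (most recent call last):
  File "go2.py", line 47, in <module>
    d=(pad if k[:3]=="pad" else part)(c,k); print(k,n,{a:(b.tolist() if hasattr(b,"tolist") else b) for a,b in d.items()})
  File "go2.py", line 36, in pad
    v=hsv(c)[...,2]; w=(f>0)&(v>85); w=blob(w); p=cast(c,contour(w),.004)
                                       ~~~~^^^
  File "m.py", line 10, in blob
    return l==1+np.argmax(st[1:,4])
                ~~~~~~~~~^^^^^^^^^^
    return _wrapfunc(a, 'argmax', axis=axis, out=out, **kwds)
    return bound(*args, **kwds)
ValueError: attempt to get argmax of an empty sequence
```

```bash
python3 - <<'E'
s=open('go2.py').read()
a=s.index("    b=blob(nr&(M"); b=s.index("    pr=rect(cast")
s=s[:a]+'''    H=hsv(c); lowsat=(H[...,2]<75)|(H[...,1]<100)
    b=cv2.morphologyEx((nr&lowsat&(P[...,2]<.02)).astype(np.uint8),cv2.MORPH_CLOSE,np.ones((3,3))); b=blob(cv2.morphologyEx(b,cv2.MORPH_OPEN,np.ones((5,5)))>0)
    ct=cv2.convexHull(contour(b))[:,0,:]; f=np.zeros(b.shape,np.uint8); cv2.fillPoly(f,[ct],1); f=cv2.erode(f,np.ones((3,3)))
    w=(f>0)&(H[...,2]>85)&(H[...,1]<100); w=blob(w); p=cast(c,contour(w),.004)
'''+s[b:]
open('go2.py','w').write(s)
E
python3 go2.py | grep pad
```

```text
pad_rim top {'o': [597.3, 308.5], 'yaw': 1.0, 'size': [65.7, 64.1], 'circ': [597.7, 308.7, 33.8]}
pad_rim scene {'o': [598.4, 305.0], 'yaw': 0.5, 'size': [64.9, 64.1], 'circ': [598.7, 304.8, 32.7]}
pad_bumper top {'o': [620.4, 117.1], 'yaw': -0.7, 'size': [81.2, 111.8], 'circ': [651.2, 116.8, 56.6]}
pad_bumper scene {'o': [625.7, 114.5], 'yaw': -1.7, 'size': [71.9, 116.9], 'circ': [650.7, 113.7, 58.7]}
pad_gear top {'o': [651.0, -83.2], 'yaw': -10.5, 'size': [57.8, 57.4], 'circ': [651.6, -82.7, 29.7]}
pad_gear scene {'o': [652.2, -87.0], 'yaw': -10.8, 'size': [57.3, 56.4], 'circ': [651.6, -87.0, 29.2]}
pad_shell top {'o': [600.7, -294.4], 'yaw': 15.6, 'size': [68.6, 96.7], 'circ': [597.9, -279.1, 48.4]}
pad_shell scene {'o': [600.4, -299.2], 'yaw': 15.6, 'size': [65.7, 96.0], 'circ': [597.7, -283.6, 48.3]}
```

Call:
{"api": "carry_out", "payload": {"motion": [[[-0.045,-0.026,0.02,-5],[-0.09,-0.052,0.04,-10],[-0.135,-0.078,0.06,-16.8],[-0.18,-0.104,0.08,-16.8],[-0.22,-0.13,0.1,-16.8]]], "claw": 1, "newtons": 30}}

```text
time: 0.72
eef_pos: [0.3399, 0.361, 0.1305]
ee_rot: [0.0, -3.142, 0.0]
force: [0.7, -0.3, 0.2]
finger_gap: 0.0853
grip_force: 0.0
```

```bash
cat > w.py <<'E'
import sys
from h import *
from scipy.spatial.transform import Rotation as Ro
s=read_state(); Rm=Ro.from_rotvec(s["ee_rot"]).as_matrix(); p=np.array(s["eef_pos"])
print("t",round(float(s["time"]),2),"p",np.round(p*1000,1),"yang",round(np.degrees(np.arctan2(Rm[1,1],Rm[0,1])),1),"gap",round(s["finger_gap"]*1000,1),"grip",round(float(s["grip_force"]),1),"F",np.round(s["force"],1),"q6",round(float(s["q"][5]),2))
if len(sys.argv)>3:
    t=np.array([float(a) for a in sys.argv[1:4]])/1000
    print("shift",np.round(Rm.T@(t-p)*1000,1))
E
python3 w.py 409.5 287.6 100
```

```text
t 0.72 p [339.9 361.  130.5] yang 90.0 gap 85.3 grip 0.0 F [ 0.7 -0.3  0.2] q6 -1.0
shift [-69.6 -73.4  30.5]
```

Call:
{"api": "carry_out", "payload": {"motion": [[[-0.035,-0.037,0.015,0],[-0.07,-0.0735,0.03,0],[-0.07,-0.0735,0.03,0],[-0.07,-0.0735,0.08,0],[-0.07,-0.0735,0.1225,0]]]}}

```text
time: 1.35
eef_pos: [0.4086, 0.2898, 0.0079]
ee_rot: [-0.001, 3.141, 0.001]
force: [0.0, 0.2, 0.1]
finger_gap: 0.0851
grip_force: 0.0
```

Call:
{"api": "carry_out", "payload": {"motion": [[[0,0,0,0],[0,0,0,0],[0,0,0,0],[0,0,0,0]]], "claw": 0, "newtons": 30}}

```text
time: 1.85
eef_pos: [0.4103, 0.2897, 0.0103]
ee_rot: [-0.001, 3.139, 0.002]
force: [-0.1, 2.3, 5.0]
finger_gap: 0.0526
grip_force: 32.0
```

```bash
python3 w.py
python3 - <<'E'
from h import *
c=snap("scene"); cv2.imwrite("pics/s1.png",cv2.resize(c["pixels"][230:384,280:470],None,fx=3,fy=3))
E
```

```text
t 1.85 p [410.3 289.7  10.3] yang 90.0 gap 52.6 grip 32.0 F [-0.1  2.3  5. ] q6 -1.2
```

View pics/s1.png

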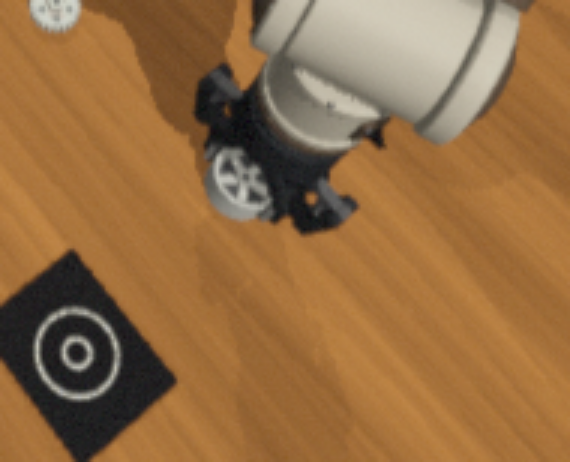

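The crop shows the rim at crop (240,182) sitting between the fingers. The gap is 52.6 mm and the grip 32 N, so it is held. Next I lift it and carry it over.

Call:
{"api": "carry_out", "payload": {"motion": [[[0,0,-0.05,0],[-0.03,0.003,-0.075,0],[-0.085,0.008,-0.075,0],[-0.14,0.013,-0.075,0],[-0.1885,0.017,-0.075,0]]]}}

```text
time: 2.52
eef_pos: [0.5996, 0.3062, 0.0844]
ee_rot: [-0.0, 3.141, 0.0]
force: [0.3, 0.6, -0.3]
finger_gap: 0.0527
grip_force: 32.0
```

Call:
{"api": "carry_out", "payload": {"motion": [[[0,0,0.0,0],[0,0,0.03,0],[0,0,0.058,0],[0,0,0.069,0],[0,0,0.069,0]]]}}

```text
time: 3.15
eef_pos: [0.5972, 0.3063, 0.0152]
ee_rot: [0.001, -3.141, 0.0]
force: [-0.1, 0.1, -0.1]
finger_gap: 0.0531
grip_force: 33.2
```

```bash
python3 w.py 598.8 306.8 14
python3 - <<'E'
from h import *
c=snap("scene"); cv2.imwrite("pics/s2.png",cv2.resize(c["pixels"][260:384,240:400],None,fx=4,fy=4))
E
```

```text
t 3.15 p [597.2 306.3  15.2] yang 90.0 gap 53.1 grip 33.2 F [-0.1  0.1 -0.1] q6 -1.28
shift [-1.6  0.5  1.2]
```

View pics/s2.png

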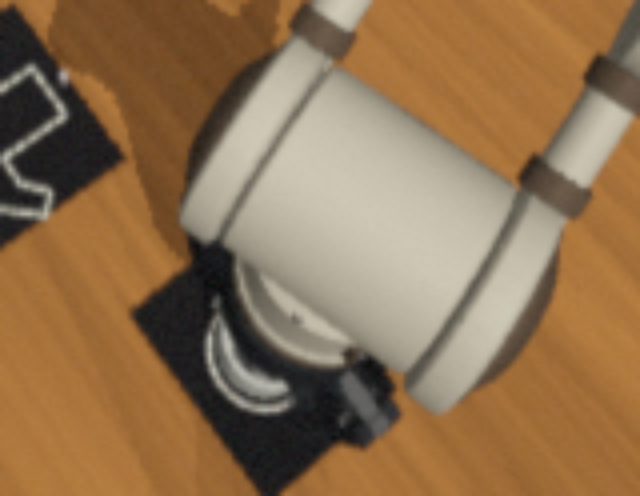

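The rim sits concentric with its circle near crop (250,350). I'll lower it slightly, release and retreat.

Call:
{"api": "carry_out", "payload": {"motion": [[[-0.001,0,0.0015,0],[-0.001,0,0.0015,0]]]}}

```text
time: 3.45
eef_pos: [0.5988, 0.3062, 0.0137]
ee_rot: [-0.001, 3.141, 0.0]
force: [0.7, -1.1, -1.2]
finger_gap: 0.0533
grip_force: 33.2
```

Call:
{"api": "carry_out", "payload": {"motion": [[[0,0,0,0],[0,0,0,0],[0,0,0,0],[0,0,-0.02,0],[0,0,-0.075,0]]], "claw": 1}}

```text
time: 4.08
eef_pos: [0.5962, 0.3054, 0.0867]
ee_rot: [0.001, -3.135, 0.003]
force: [0.8, 0.9, 0.2]
finger_gap: 0.0851
grip_force: 0.0
```

Call:
{"api": "carry_out", "payload": {"motion": [[[0.036,-0.046,0,0],[0.072,-0.092,0,0],[0.108,-0.138,0,0],[0.142,-0.184,0,0],[0.17,-0.227,0,0]]], "claw": 0.6}}

```text
time: 4.7
eef_pos: [0.4282, 0.0778, 0.0897]
ee_rot: [-0.001, 3.139, -0.001]
force: [0.5, -1.1, 0.6]
finger_gap: 0.0509
grip_force: 0.0
```

```bash
python3 w.py 428.5 79.2 12
python3 - <<'E'
from go2 import *
c=snap("top")
R["rim"]=(.598,.307)
print(part(c,"rim"));
E
```

```text
t 4.7 p [428.2  77.8  89.7] yang 90.1 gap 50.9 grip 0.0 F [ 0.5 -1.1  0.6] q6 -1.67
shift [-0.1  1.4 77.7]
{'circ': array([596.4, 304.9,  28.7]), 'rect': array([597.2, 304.6,  54. ,  54.6,  92.5])}
```

Call:
{"api": "carry_out", "payload": {"motion": [[[0,0.001,0.03,0],[0,0.001,0.06,0],[0,0.001,0.076,0],[0,0.001,0.078,0]]]}}

```text
time: 5.25
eef_pos: [0.4286, 0.0801, 0.0104]
ee_rot: [0.001, -3.141, -0.0]
force: [-0.7, -0.2, 0.1]
finger_gap: 0.0512
grip_force: 0.0
```

Call:
{"api": "carry_out", "payload": {"motion": [[[0,0,0,0],[0,0,0,0],[0,0,0,0],[0,0,0,0],[0,0,0,0]]], "claw": 0, "newtons": 25}}

```text
time: 5.88
eef_pos: [0.4298, 0.08, 0.0114]
ee_rot: [-0.001, 3.14, -0.0]
force: [-0.8, 0.3, 7.1]
finger_gap: 0.0123
grip_force: 24.5
```

Call:
{"api": "carry_out", "payload": {"motion": [[[0,0,-0.03,0],[0,0,-0.075,0],[0,0,-0.075,0]]]}}

```text
time: 6.25
eef_pos: [0.432, 0.0798, 0.089]
ee_rot: [-0.001, 3.133, -0.001]
force: [0.5, -0.1, -0.7]
finger_gap: 0.012
grip_force: 24.4
```

```bash
python3 w.py 651.6 -85 89
python3 - <<'E'
from h import *
c=snap("scene"); cv2.imwrite("pics/s3.png",cv2.resize(c["pixels"][150:310,220:420],None,fx=3,fy=3))
E
```

```text
t 6.25 p [432.   79.8  89. ] yang 90.0 gap 12.0 grip 24.4 F [ 0.5 -0.1 -0.7] q6 -1.67
shift [-219.5 -164.9    2. ]
```

View pics/s3.png

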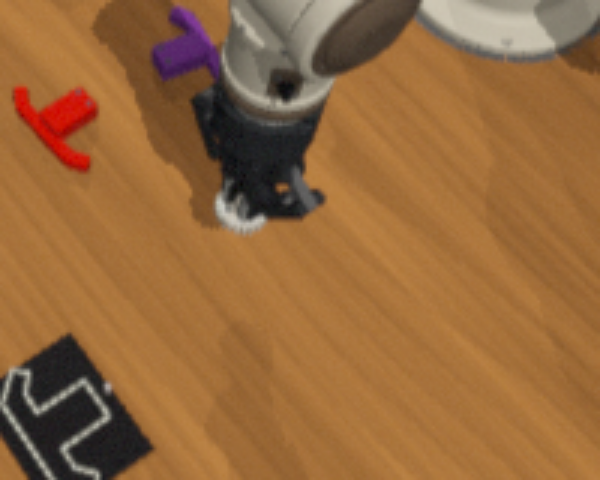

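The gear hangs between the fingers at crop (240,212), held by its hub with a 12 mm gap. Next I carry it to its pad.

Call:
{"api": "carry_out", "payload": {"motion": [[[-0.0445,-0.033,0,0],[-0.089,-0.066,0,0],[-0.1335,-0.099,0,0],[-0.178,-0.132,0,0],[-0.2225,-0.165,0,0]]]}}

```text
time: 6.92
eef_pos: [0.6515, -0.0857, 0.0831]
ee_rot: [0.0, -3.139, -0.002]
force: [0.2, 0.2, -0.1]
finger_gap: 0.0123
grip_force: 24.4
```

Call:
{"api": "carry_out", "payload": {"motion": [[[0,0,0,0],[0,0,0.025,0],[0,0,0.055,0],[0,0,0.068,0],[0,0,0.068,0]]]}}

```text
time: 7.55
eef_pos: [0.6502, -0.084, 0.0164]
ee_rot: [0.001, -3.14, -0.001]
force: [0.4, 0.1, -0.6]
finger_gap: 0.0119
grip_force: 42.2
```

```bash
python3 w.py 652.4 -85 15.4
```

```text
t 7.55 p [650.2 -84.   16.4] yang 90.1 gap 11.9 grip 42.2 F [ 0.4  0.1 -0.6] q6 -1.88
shift [-2.2 -1.   1. ]
```

Call:
{"api": "carry_out", "payload": {"motion": [[[-0.001,-0.0005,0.0015,0],[-0.001,-0.0005,0.0015,0]]]}}

```text
time: 7.8
eef_pos: [0.6524, -0.0853, 0.016]
ee_rot: [-0.001, 3.141, -0.0]
force: [0.7, -1.0, -0.6]
finger_gap: 0.012
grip_force: 42.2
```

Call:
{"api": "carry_out", "payload": {"motion": [[[0,0,0,0],[0,0,0,0],[0,0,0,0],[0,0,-0.02,0],[0,0,-0.07,0]]], "claw": 0.6}}

```text
time: 8.43
eef_pos: [0.6503, -0.0847, 0.0848]
ee_rot: [0.0, -3.136, -0.003]
force: [0.8, 0.7, -0.3]
finger_gap: 0.0517
grip_force: 0.0
```

Call:
{"api": "carry_out", "payload": {"motion": [[[0.04,-0.027,0,10],[0.08,-0.054,0,20],[0.12,-0.081,0,30],[0.16,-0.108,0,40],[0.2,-0.135,0,50]]], "claw": 1}}

```text
time: 9.05
eef_pos: [0.4517, -0.2217, 0.0875]
ee_rot: [1.334, 2.842, -0.001]
force: [-0.8, -1.5, 0.7]
finger_gap: 0.0856
grip_force: 0.0
```

```bash
python3 w.py 369.7 -274.9 84
python3 - <<'E'
from go2 import *
c=snap("top"); s=snap("scene")
R["gear"]=(.65,-.085)
for k in ("gear",): print([part(x,k) for x in (c,s)])
print([part(x,"shell") for x in (c,)],part(s,"bumper"))
E
```

```text
t 9.05 p [ 451.7 -221.7   87.5] yang 39.7 gap 85.6 grip 0.0 F [-0.8 -1.5  0.7] q6 -1.39
shift [ 11.5 -97.1   3.5]
[{'circ': array([641.6, -92.1,  42.4]), 'rect': array([654.3, -86.9,  57.5,  80.6, 114.9])}, {'circ': array([650.4, -82.6,  44.3]), 'rect': array([653.7, -82.1,  81.2,  87.6, 103.6])}]
[{'o': array([ 374.6, -295.4]), 'yaw': np.float64(10.1), 'size': array([36.4, 43.1])}] {'stem': array([ 471.5, -114.8,   49.1,   30.9,    1.3]), 'bar': array([ 495.1, -109.7,   19.8,  107.5,   93.5]), 'stemaxis': np.float64(3.4), 'baraxis': np.float64(94.1)}
```

Call:
{"api": "carry_out", "payload": {"motion": [[[0.006,-0.045,0,10],[0.0115,-0.097,0,20],[0.0115,-0.097,0,22],[0.0115,-0.097,0.04,22],[0.0115,-0.097,0.06,22]]]}}

```text
time: 9.78
eef_pos: [0.3714, -0.2732, 0.0253]
ee_rot: [-1.844, -2.544, -0.001]
force: [0.6, -0.6, 0.1]
finger_gap: 0.0852
grip_force: 0.0
```

```bash
python3 w.py 369.7 -274.9 7
python3 - <<'E'
from h import *
c=snap("top");s=snap("scene")
a=cv2.resize(c["pixels"][100:290,200:400],(600,570)); cv2.imwrite("pics/t4.png",a)
E
```

```text
t 9.78 p [ 371.4 -273.2   25.3] yang 18.1 gap 85.2 grip 0.0 F [ 0.6 -0.6  0.1] q6 -1.21
shift [-1.1 -2.1 18.3]
```

View pics/t4.png

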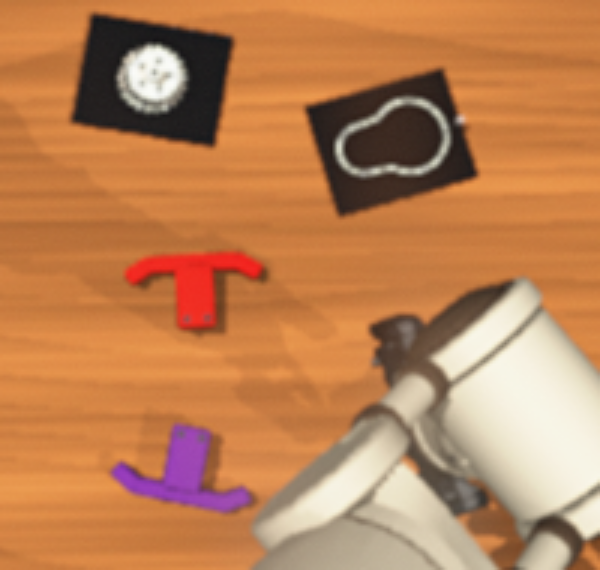

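The gear at crop (155,73) sits on its outline, centred at (152,78), to within a few mm including parallax. The fingers straddle the shell.

Call:
{"api": "carry_out", "payload": {"motion": [[[-0.001,-0.001,0.014,0],[-0.001,-0.001,0.019,0],[-0.001,-0.001,0.019,0]]]}}

```text
time: 10.25
eef_pos: [0.3701, -0.2752, 0.0068]
ee_rot: [-1.846, -2.542, -0.0]
force: [-0.2, 0.4, 0.3]
finger_gap: 0.0856
grip_force: 0.0
```

Call:
{"api": "carry_out", "payload": {"motion": [[[0,0,0,0],[0,0,0,0],[0,0,0,0],[0,0,0,0],[0,0,0,0]]], "claw": 0, "newtons": 30}}

```text
time: 10.88
eef_pos: [0.3702, -0.2756, 0.0072]
ee_rot: [1.846, 2.541, -0.0]
force: [-0.4, 0.6, 3.4]
finger_gap: 0.0331
grip_force: 32.0
```

```bash
python3 w.py
python3 - <<'E'
from go2 import *
s=snap("scene"); print(part(s,"shell")); cv2.imwrite("pics/s5.png",cv2.resize(s["pixels"][70:200,160:320],None,fx=3.5,fy=3.5))
E
```

```text
t 10.88 p [ 370.2 -275.6    7.2] yang 18.0 gap 33.1 grip 32.0 F [-0.4  0.6  3.4] q6 -1.22
{'o': array([ 374.8, -255.1]), 'yaw': np.float64(151.8), 'size': array([25.6, 43.7])}
```

View pics/s5.png

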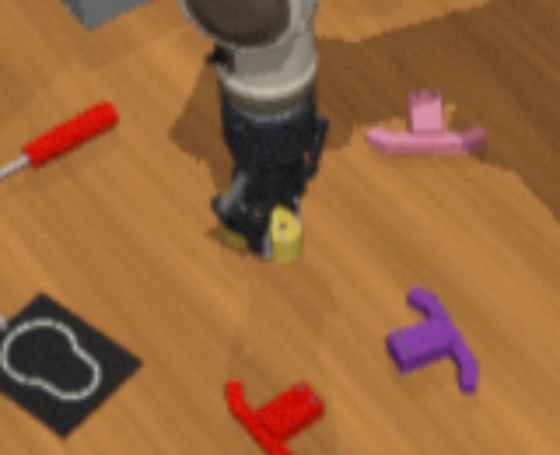

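The shell is gripped by the waist at crop (260,225), with a gap of 33 mm.

Call:
{"api": "carry_out", "payload": {"motion": [[[0,0,-0.05,0],[-0.015,0.05,-0.075,2.4],[-0.031,0.105,-0.075,2.4],[-0.047,0.16,-0.075,2.4],[-0.0633,0.2136,-0.075,2.4]]]}}

```text
time: 11.55
eef_pos: [0.5942, -0.2689, 0.0812]
ee_rot: [-1.898, -2.502, 0.0]
force: [0.1, -1.0, 0.1]
finger_gap: 0.0335
grip_force: 31.5
```

Call:
{"api": "carry_out", "payload": {"motion": [[[0,0,0,0],[0,0,0.02,0],[0,0,0.04,0],[0,0,0.055,0],[0,0,0.055,0]]]}}

```text
time: 12.18
eef_pos: [0.5908, -0.2685, 0.0245]
ee_rot: [-1.897, -2.499, 0.0]
force: [0.6, -0.3, -0.7]
finger_gap: 0.0333
grip_force: 31.5
```

```bash
python3 w.py 592.9 -269.8 11.5
python3 - <<'E'
from h import *
c=snap("scene"); a=cv2.resize(c["pixels"][110:230,110:250],None,fx=4,fy=4); cv2.imwrite("pics/s6.png",a)
E
```

```text
t 12.18 p [ 590.8 -268.5   24.5] yang 15.6 gap 33.3 grip 31.5 F [ 0.6 -0.3 -0.7] q6 -0.88
shift [-1.8  1.7 13. ]
```

View pics/s6.png

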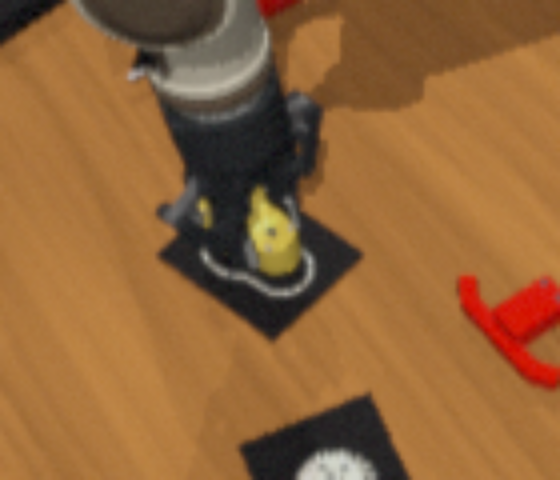

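The shell hovers aligned with its outline at crop (260,255), small end towards the lower right.

Call:
{"api": "carry_out", "payload": {"motion": [[[-0.001,0.001,0.007,0],[-0.001,0.001,0.0125,0],[-0.001,0.001,0.0135,0]]]}}

```text
time: 12.6
eef_pos: [0.5937, -0.2698, 0.0128]
ee_rot: [-1.898, -2.502, 0.0]
force: [0.0, 0.3, -1.0]
finger_gap: 0.0335
grip_force: 31.5
```

Call:
{"api": "carry_out", "payload": {"motion": [[[0,0,0,0],[0,0,0,0],[0,0,0,0],[0,0,-0.02,0],[0,0,-0.07,0]]], "claw": 0.75}}

```text
time: 13.22
eef_pos: [0.5922, -0.2689, 0.0824]
ee_rot: [-1.896, -2.498, 0.0]
force: [1.3, -1.2, 0.1]
finger_gap: 0.0644
grip_force: 0.0
```

```bash
python3 w.py 459 -116.4 81
```

```text
t 13.22 p [ 592.2 -268.9   82.4] yang 15.6 gap 64.4 grip 0.0 F [ 1.3 -1.2  0.1] q6 -0.88
shift [182.8 -87.2   2.5]
```

Call:
{"api": "carry_out", "payload": {"motion": [[[0.023,-0.011,0,-10],[0.046,-0.022,0,-20],[0.069,-0.033,0,-30],[0.092,-0.044,0,-40],[0.115,-0.055,0,-50]]], "claw": 0.65}}

```text
time: 13.85
eef_pos: [0.5101, -0.1739, 0.085]
ee_rot: [0.654, 3.071, -0.001]
force: [-0.1, 0.2, -1.1]
finger_gap: 0.0555
grip_force: 0.0
```

```bash
python3 w.py 459 -116.4 81
```

```text
t 13.85 p [ 510.1 -173.9   85. ] yang 66.0 gap 55.5 grip 0.0 F [-0.1  0.2 -1.1] q6 -1.7
shift [70.1 31.7  3.9]
```

Call:
{"api": "carry_out", "payload": {"motion": [[[0.025,0.011,0,-10],[0.05,0.022,0,-20],[0.07,0.0315,0,-27.5],[0.07,0.0315,0,-27.5]]]}}

```text
time: 14.35
eef_pos: [0.4591, -0.1159, 0.0844]
ee_rot: [-0.086, 3.139, -0.001]
force: [1.4, -0.0, 0.5]
finger_gap: 0.0556
grip_force: 0.0
```

```bash
python3 w.py 459 -116.4 7
python3 - <<'E'
from go2 import *
import pickle
c=snap("top");s=snap("scene"); R["shell"]=(.593,-.275)
print(part(c,"shell"),part(s,"shell"))
print(part(s,"bumper"))
E
```

```text
t 14.35 p [ 459.1 -115.9   84.4] yang 93.1 gap 55.6 grip 0.0 F [ 1.4 -0.   0.5] q6 -2.13
shift [ 0.2 -0.4 77.4]
{'o': array([ 602.3, -299.6]), 'yaw': np.float64(15.7), 'size': array([49.1, 82.7])} {'o': array([ 604.3, -300.8]), 'yaw': np.float64(12.8), 'size': array([53.3, 86. ])}
{'stem': array([ 471.5, -115. ,   49.1,   29.8,    2.6]), 'bar': array([ 497.2, -127.7,   72.4,   17. ,   88.8]), 'stemaxis': np.float64(2.5), 'baraxis': np.float64(94.4)}
```

Call:
{"api": "carry_out", "payload": {"motion": [[[0,0,0.03,0],[0,0,0.06,0],[0,0,0.075,0],[0,0,0.0775,0]]]}}

```text
time: 14.95
eef_pos: [0.4592, -0.1168, 0.0053]
ee_rot: [0.084, -3.139, -0.001]
force: [-0.1, -0.7, -0.4]
finger_gap: 0.0556
grip_force: 0.0
```

Call:
{"api": "carry_out", "payload": {"motion": [[[0,0,0,0],[0,0,0,0],[0,0,0,0],[0,0,0,0]]], "claw": 0, "newtons": 30}}

```text
time: 15.45
eef_pos: [0.4604, -0.1172, 0.007]
ee_rot: [-0.086, 3.138, -0.002]
force: [-0.6, -0.3, 6.2]
finger_gap: 0.0295
grip_force: 31.0
```

```bash
python3 w.py
```

```text
t 15.45 p [ 460.4 -117.2    7. ] yang 93.1 gap 29.5 grip 31.0 F [-0.6 -0.3  6.2] q6 -2.13
```

Call:
{"api": "carry_out", "payload": {"motion": [[[0,0,-0.05,0],[-0.015,0.018,-0.08,1],[-0.055,0.069,-0.08,2],[-0.092,0.117,-0.08,4.2],[-0.13,0.165,-0.08,4.2]]]}}

```text
time: 16.08
eef_pos: [0.5808, 0.0571, 0.0859]
ee_rot: [0.03, 3.141, -0.0]
force: [1.7, -0.7, 0.1]
finger_gap: 0.0291
grip_force: 30.2
```

```bash
python3 w.py 625 115.8 84
```

```text
t 16.07 p [580.8  57.1  85.9] yang 88.9 gap 29.1 grip 30.2 F [ 1.7 -0.7  0.1] q6 -1.66
shift [-43.1  59.5   1.9]
```

Call:
{"api": "carry_out", "payload": {"motion": [[[-0.0215,0.03,0,0],[-0.043,0.0605,0,0],[-0.043,0.0605,0,0],[-0.043,0.0605,0.03,0],[-0.043,0.0605,0.055,0]]]}}

```text
time: 16.7
eef_pos: [0.6232, 0.1142, 0.0297]
ee_rot: [-0.03, -3.14, 0.001]
force: [0.3, 0.0, -0.7]
finger_gap: 0.029
grip_force: 30.2
```

Call:
{"api": "carry_out", "payload": {"motion": [[[0,0,0,0],[0,0,0,0]]]}}

```text
time: 16.95
eef_pos: [0.6246, 0.1145, 0.0318]
ee_rot: [0.03, 3.14, -0.0]
force: [-0.1, -0.0, 0.7]
finger_gap: 0.0293
grip_force: 30.2
```

```bash
python3 w.py 625 115.8 11.5
python3 - <<'E'
from h import *
c=snap("scene"); a=cv2.resize(c["pixels"][220:340,180:320],None,fx=4,fy=4); cv2.imwrite("pics/s7.png",a)
E
```

```text
t 16.95 p [624.6 114.5  31.8] yang 88.9 gap 29.3 grip 30.2 F [-0.1 -0.   0.7] q6 -1.56
shift [-0.4  1.3 20.3]
```

View pics/s7.png

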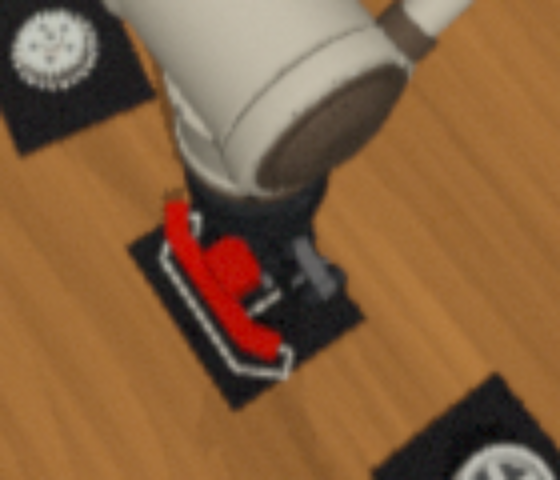

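The bumper hovers about 20 mm above its outline, with the bar at crop (220,280), parallel to the drawn bar. I'll lower it now.

Call:
{"api": "carry_out", "payload": {"motion": [[[-0.0005,0.001,0.012,0],[-0.0005,0.001,0.019,0],[-0.0005,0.001,0.0205,0],[-0.0005,0.001,0.0205,0]]]}}

```text
time: 17.5
eef_pos: [0.6248, 0.1161, 0.0108]
ee_rot: [-0.029, -3.141, -0.0]
force: [-2.2, -0.2, 4.2]
finger_gap: 0.0294
grip_force: 31.1
```

Call:
{"api": "carry_out", "payload": {"motion": [[[0,0,0,0],[0,0,0,0],[0,0,0,0],[0,0,-0.02,0],[0,0,-0.07,0]]], "claw": 0.6}}

```text
time: 18.12
eef_pos: [0.6226, 0.116, 0.0794]
ee_rot: [-0.03, -3.136, 0.0]
force: [1.1, -0.5, 0.8]
finger_gap: 0.0511
grip_force: 0.0
```

Call:
{"api": "carry_out", "payload": {"motion": [[[0.05,0,-0.02,0],[0.1,0,-0.03,0],[0.15,0,-0.04,0],[0.2,0,-0.05,0],[0.25,0,-0.05,0]]]}}

```text
time: 18.75
eef_pos: [0.3745, 0.1207, 0.1324]
ee_rot: [0.029, 3.137, 0.0]
force: [0.1, 0.1, 2.0]
finger_gap: 0.0512
grip_force: 0.0
```

```bash
python3 w.py
python3 - <<'E'
from go2 import *
c=snap("top");s=snap("scene")
R.update(shell=(.593,-.275),bumper=(.64,.115),rim=(.598,.306),gear=(.651,-.085))
for k in("rim","shell","bumper"): print(k,part(c,k),part(s,k))
for n,x,(a,b,e,f) in(("t8",c,(95,185,60,365)),("s8",s,(140,384,140,350))):
    g=x["pixels"][a:b,e:f]; k=min(800/g.shape[1],600/g.shape[0]); cv2.imwrite(f"pics/{n}.png",cv2.resize(g,None,fx=k,fy=k,interpolation=cv2.INTER_CUBIC))
E
```

```text
t 18.75 p [374.5 120.7 132.4] yang 88.9 gap 51.2 grip 0.0 F [0.1 0.1 2. ] q6 -1.55
rim {'circ': array([595. , 304.8,  29.3]), 'rect': array([595.5, 304. ,  57.7,  53. ,  45.3])} {'circ': array([598.7, 303.4,  27.8]), 'rect': array([599. , 304.3,  54.1,  52.9,   7.8])}
shell {'o': array([ 602.3, -299.6]), 'yaw': np.float64(15.5), 'size': array([49.1, 82.7])} {'o': array([ 603.8, -301.1]), 'yaw': np.float64(12.0), 'size': array([52.2, 85.7])}
bumper {'stem': array([634.5, 105.7,  51.1,  54.7, 179.3]), 'bar': array([649.6,  63.9,   9.3,  12.7, 162.4]), 'stemaxis': np.float64(151.6), 'baraxis': np.float64(89.9)} {'stem': array([642.5, 110.1,  43.5,  70.2, 156.9]), 'bar': array([658.2, 165.1,   6.9,   4.7,  54.2]), 'stemaxis': np.float64(149.1), 'baraxis': np.float64(90.0)}
```

View pics/t8.png

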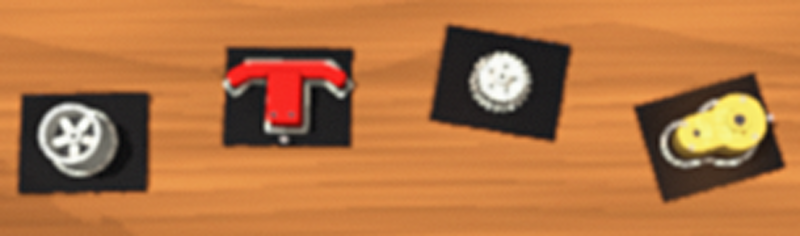

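View pics/s8.png

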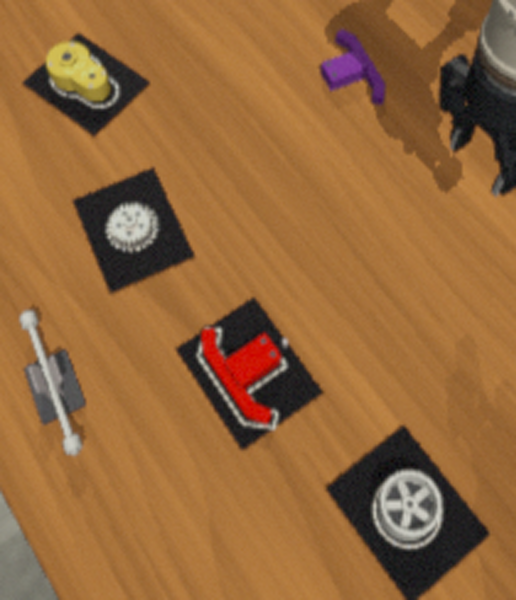

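Both views show the rim, gear, bumper and shell each on its outline and turned as drawn. The shell measures about 4 mm and under 2° off, the rim about 3 mm, and the pins are clear. The clip and driver are undisturbed, so I hand the job in.

```bash
python3 -c "
from plant import ticket; print(ticket.sign_off())"
```

```text
the job is handed in; nothing more can be done
None
```

All four parts are on their outlines (rim about 3 mm off, shell about 4 mm and under 2°; gear and bumper checked by eye in the final views), the clip and screwdriver were not touched, and the job was handed in at about 19 s.

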